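Stack the notched polish tin on its keyed base tin

ROBOT

A 6-joint arm with a two-finger parallel gripper is mounted at the origin on the work surface. World frame = base frame: x ahead of the robot, y to its left, z up, the work surface at z = 0. Lengths are in m, angles in rad, forces in N, time in s.
With the tool pointing down it reaches from about 0.3 to 0.875 m from the base axis. Payload 6.4 kg.
Tool frame: the origin (TCP) lies midway between the tips of the shut fingers; the grasp point (between the pads) lies 19 mm behind it; z points along the fingers, y is the line along which they close (so a half turn about z gives the same grasp; the last joint's range is limited). The gripper opens to 88 mm and grips with 3 to 60 N. Pads are 18 mm wide; open, the fingers measure 123 mm over their backs; the gripper's body (75 mm by 187 mm) begins 45 mm behind the grasp point.
Start: joints at [-1.532, 0.181, 1.607, -0, 1.354, -0.206], TCP at [0.139, -0.558, 0.239] pointing down, gripper open.
Joint ranges: [-2.99, 2.99], [-0.89, 2.07], [0.3, 2.58], [-1.14, 4.28], [0, 2.63], [-3.12, 3.12]. Speed limits (rad/s): [2.57, 2.57, 3.01, 3.14, 3.14, 3.14].

INTERFACE

Orientations are given as a rotation vector (axis times angle).
In Python, from plant import telemetry, viewer, ticket gives the robot as it stands.
- The arm moves only by the shell command python3 -m crank 'ROWS' [OPENING] [FORCE]. ROWS is JSON, a list that holds one entry, the list of rows, each a list of 4 numbers: the shift along the tool's x, y, z in cm, then the turn about the tool's z in degrees. A call has exactly 8 rows; each row shifts and turns the commanded pose from where the row before left it, along the tool's axes as they then stand; what a row does not reach is not made up. A row lasts 1/10 s, in which the tool goes at most 50 mm and 8.59 degrees, less where a joint would pass 70% of its speed; a pose out of reach is approached as far as the arm can. A call is refused whole if a number of a shift passes 5 or a number of a turn 8.59, either way. A call with a gripper value outside its range is refused whole. OPENING is the closure, from -1 (fully open) to 1 (shut), so that 0 is half open, set as the call begins (- or left out, the last holds). The fingers move at their own pace and stop on an object; FORCE is the grip in N (left out, the last holds). Time passes only in rows, so rows that do not move let the fingers close, or fill a call up. It gives the time, the measured TCP pose, the force, the opening and the grip force at its end, in the units of the state.
- telemetry.sense(): the state, without advancing time (a new reading comes with each control period).
- viewer.grab_frame(name): name is "scene" or "top"; returns the picture (384x512x3 uint8, red, green, blue); there is no depth.
- viewer.camera_info(name): a dict with "vertical_fov" (degrees; the focal length in pixels is half the picture's height over the tangent of half this angle, whatever the lens; pixels are square), "cx", "cy" (the principal point, pixels), "k1" (the pictures are not rectified: a ray, as slopes to the right and down, at radius r is drawn at 1 + k1 r^2 times it, then the intrinsics apply), "R" (3x3) and "t" (3): a world point X has camera coordinates R X + t. Camera axes: x right, y down, z forward; pixel columns grow to the right and rows downward; lengths in m; the calibration is good to about 2 mm. A picture is of the moment at which its call begins. camera_info takes no time and is no camera call.
- ticket.hand_in(): hands the job in; it is judged then, once.
The state is a dict: "time_s": time; "joint_pos": joint angles; "qd": joint speeds; "joint_efforts": joint torques, N m; "ee_pos": TCP position; "orientation": TCP orientation; "contact_force": force on the tool from outside, world axes, zero at the start; "torque": the same for the moment, N m; "opening": finger opening in m; "grip_force": force on a finger pad.
Only numpy, scipy, OpenCV 4.12 (cv2) and the standard library are available. Lean on these libraries where they do the work, as an engineer would, in place of code of your own. Each camera call takes 0.05 s, during which the arm holds its last target. There are 200 camera calls.

TASK

Stack the green shoe-polish tin on the blue base tin: turn it so that the notch in its edge slips down over the white key, and lower it in by its handle until it lies flat and fully home, without dropping it. Then let go. Leave the plain grey tin and the glass jar where they stand.

Things in the scene. Friction and masses are not known exactly. Their poses are not given: they have to be found in the camera images.
- green_tin: Loose round green tin, 136 mm across, 30 mm high, 0.3 kg. Origin: centre of its underside, z up. On its +x side a wedge-shaped notch is cut through its full height, from the rim in to 44 mm from the axis, 25 degrees either side of +x. Handle: black upright plate on the middle of its top, 70 mm long along x, 12 mm thick along y, from 29 to 65 mm above the underside; pinch it from above.
- base: Blue round base tin, 170 mm across, fixed. Origin: centre of its underside, on the board, z up. Its top is a recess, 160 mm wide, floor at z 45 mm, rim at 53 mm. On its +x side a white key, 20 mm wide along y, stands 56 to 82 mm from the axis, top at z 66 mm. Home: the green tin's underside on the recess floor, key in its notch, both +x axes pointing the same way (play about 12 mm).
- grey_tin: Bystander: loose plain grey round tin without a notch, 136 mm across and 30 mm high, with the same black handle as the green one. Origin: centre of its underside, z up. It and the green tin stand left and right of the base, either way round.
- jar: Bystander: loose upright glass jar with a clamp lid, 84 mm across, 108 mm high. Origin: centre of its underside, z up.
Mind the look-alikes: they are no part of the job. What is meant by the green_tin is not pink or yellow, and is the smaller of those in its own colour.

How it is judged:
On the way:
1. the green tin is lowered into the base's recess, within 10 mm of home, while still held (z of green_tin in the frame of base between 0.04 and 0.055 m and horizontal distance between green_tin and base below 0.018 m and contact force between the fingers and green_tin above 0.5 N), for 0.1 s.
At the end, for the whole second after the job is handed in: The green tin lies flat (within 3.4 degrees) on the recess floor of the blue base (underside within 4 mm of it), within 18 mm of its centre, with the key in its notch (within 29 degrees), released and at rest; the grey tin and the jar are within 30 mm of where they started and upright (z of green_tin in the frame of base between 0.041 and 0.049 m and horizontal distance between green_tin and base below 0.018 m and angle between green_tin's own z axis and vertical below 0.06 rad and angle between the x axis of green_tin and the x axis of base, either way round below 0.5 rad and linear speed of green_tin below 0.02 m/s); the robot touches nothing.
It fails at once if the grey tin is moved by more than 30 mm (distance of grey_tin from where it was at the start of the episode above 0.03 m).
It fails at once if the glass jar is moved by more than 30 mm or tipped (distance of jar from where it was at the start of the episode above 0.03 m or angle between jar's own z axis and vertical above 0.35 rad).
It also fails if it takes over 40 s, if anything falls off the work surface, if the arm or the gripper's body presses on something with over 40 N, if the wrist force passes 120 N, or if a joint passes its speed limit or range.

## Working session

There is one attempt and no reset: what is moved stays moved. The work goes in short steps, Python scripts to look and compute and a shell command to move; the robot and the scene stay as the last step left them, time stands still between calls to the robot, and variables do not carry over. Pictures are saved under pics/ and viewed, at most 10 in all, crops included, and the job is handed in when it is done.

```bash
mkdir -p pics && python3 - <<'E'
from plant import telemetry, viewer
import cv2
for n in("scene","top"):
    f=viewer.grab_frame(n); cv2.imwrite(f"pics/{n}0.png",f[:,:,::-1])
    print(n,viewer.camera_info(n))
print(telemetry.sense())
E
```

```text
scene {'vertical_fov': 50.61755904586697, 'cx': 258.4777267469099, 'cy': 191.28670676873648, 'k1': 0.03140679920058239, 'R': array([[ 0.31326471,  0.94944582, -0.02044149],
       [ 0.59716184, -0.21367601, -0.77313666],
       [-0.73841923,  0.22998955, -0.63390997]]), 't': array([-0.25118548, -0.23625089,  1.44161633])}
top {'vertical_fov': 56.68046884111644, 'cx': 259.7617421660868, 'cy': 187.1817321322798, 'k1': 0.0238085431378644, 'R': array([[-0.00421139, -0.99995006,  0.00906336],
       [-0.99825437,  0.00366996, -0.05894699],
       [ 0.05891079, -0.00929578, -0.99821997]]), 't': array([0.07249783, 0.49480522, 1.15700408])}
{'time_s': 0.1, 'joint_pos': array([-1.53233992e+00,  1.81469104e-01,  1.60785415e+00,  1.02852404e-05,
        1.35377477e+00, -2.06283506e-01]), 'qd': array([ 0.00098832, -0.00147801, -0.00199377, -0.00104817,  0.00045585,
       -0.0004215 ]), 'joint_efforts': array([ 3.10933847e-04, -4.34823096e+01, -3.42697549e+01,  7.04636076e-02,
        3.39949701e-02, -3.20723075e-05]), 'ee_pos': array([ 0.13933641, -0.5573986 ,  0.23792493]), 'orientation': array([-3.11661265e+00, -3.83291356e-01, -2.13808297e-04]), 'contact_force': array([-5.81393903e-01, -1.12055144e-05,  1.33169360e-01]), 'torque': array([-0.03474827,  0.01084353,  0.05559745]), 'grip_force': 0.0, 'opening': 0.08826573784984236}
```

View pics/top0.png

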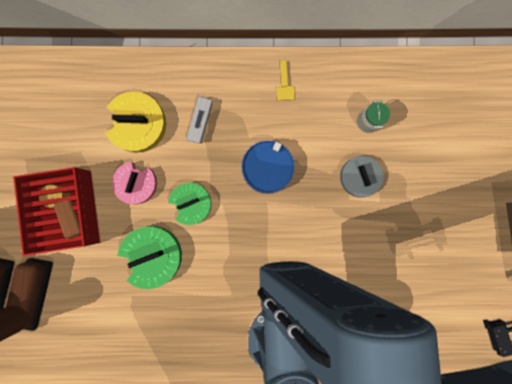

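View pics/scene0.png

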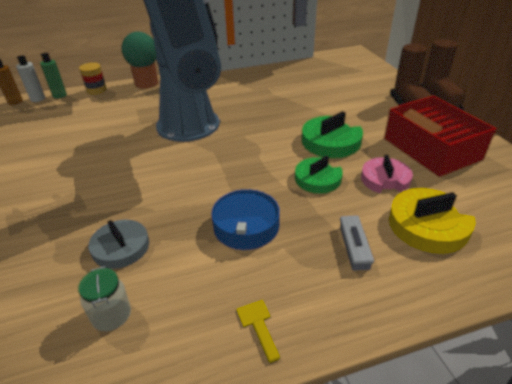

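The top picture shows the small green tin at (190,203), with its notch to the left, and a larger green look-alike at (150,257). The blue base is at (268,166) with the white key at (278,147). The grey tin is at (362,176) and the jar at (376,115). The scene picture agrees with this.

```bash
cat > h.py <<'E'
import numpy as np, cv2
from plant import viewer
def proj(n,X):
    c=viewer.camera_info(n); P=np.asarray(X)@c['R'].T+c['t']; s=P[...,:2]/P[...,2:]
    f=192/np.tan(np.radians(c['vertical_fov']/2)); r2=(s**2).sum(-1,keepdims=True)
    return s*(1+c['k1']*r2)*f+[c['cx'],c['cy']]
def unproj(n,uv,z):
    c=viewer.camera_info(n); f=192/np.tan(np.radians(c['vertical_fov']/2))
    d=(np.asarray(uv,float)-[c['cx'],c['cy']])/f; s=d.copy()
    for _ in range(8): s=d/(1+c['k1']*(s**2).sum(-1,keepdims=True))
    ray=np.concatenate([s,np.ones(s.shape[:-1]+(1,))],-1)@c['R']; o=-c['R'].T@c['t']
    return o+ray*((z-o[2])/ray[...,2])[...,None]
E
python3 - <<'E'
from h import *
im=cv2.imread('pics/top0.png'); hsv=cv2.cvtColor(im,cv2.COLOR_BGR2HSV)
def blob(lo,hi,box,z,name):
    x0,y0,x1,y1=box; m=np.zeros(im.shape[:2],np.uint8)
    m[y0:y1,x0:x1]=cv2.inRange(hsv,np.array(lo),np.array(hi))[y0:y1,x0:x1]
    v,u=np.nonzero(m); W=unproj('top',np.c_[u,v],z)[:,:2]
    h=cv2.convexHull(np.c_[u,v].astype(np.int32))[:,0]
    Wh=unproj('top',h,z)[:,:2].astype(np.float32); c,r=cv2.minEnclosingCircle(Wh)
    mean,_,vec=cv2.PCACompute2(W.astype(np.float64),None)[0],0,cv2.PCACompute2(W,None)[1]
    print(name,len(u),'circ',np.round(c,4),round(r,4),'mean',W.mean(0).round(4),'axis deg',np.degrees(np.arctan2(vec[0,1],vec[0,0])).round(1)); return c,W.mean(0)
g,m=blob([45,100,60],[75,255,255],(160,175,215,228),.03,'green')
print('notch dir',np.degrees(np.arctan2(*(np.array(g)-m)[::-1])))
blob([0,0,0],[179,255,50],(170,190,212,220),.065,'handle')
b,_=blob([95,100,40],[130,255,255],(235,135,302,200),.053,'base')
k,mk=blob([0,0,170],[179,60,255],(268,138,288,156),.066,'key')
print('key dir',np.degrees(np.arctan2(*(mk-np.array(b))[::-1])),np.hypot(*(mk-np.array(b))))
blob([0,0,0],[179,255,50],(345,155,385,195),.065,'greyhandle')
s=im[130:230,160:310]; cv2.imwrite('pics/crop1.png',cv2.resize(s,None,fx=5,fy=5,interpolation=cv2.INTER_CUBIC))
E
```

```text
green 1238 circ [0.4433 0.2982] 0.0688 mean [0.4447 0.2936] axis deg 25.4
notch dir 106.35603656879519
handle 59 circ [0.4418 0.2958] 0.033 mean [0.4424 0.2969] axis deg 112.6
base 2020 circ [0.5592 0.0445] 0.0835 mean [0.5566 0.0463] axis deg 65.8
key 46 circ [0.6225 0.0175] 0.013 mean [0.6225 0.0175] axis deg -26.6
key dir -23.173802738123563 0.06878293595253511
greyhandle 119 circ [ 0.5279 -0.258 ] 0.0325 mean [ 0.5279 -0.2586] axis deg 18.9
```

View pics/crop1.png

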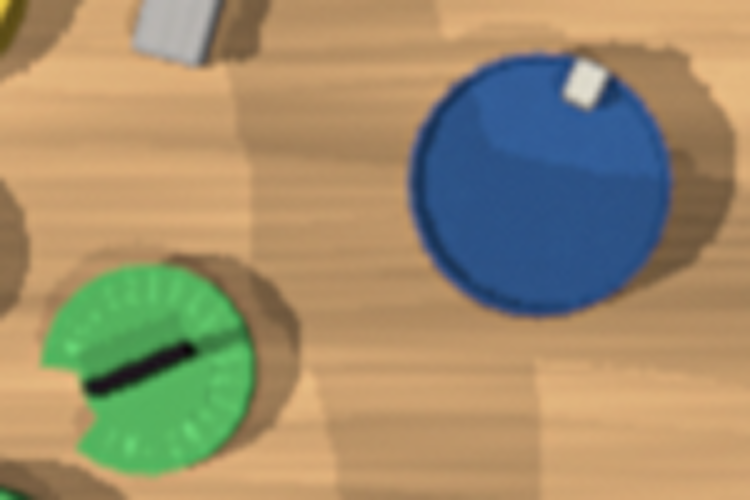

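```bash
python3 -m crank '[[[3.4,-3.4,0,0],[3.4,-3.4,0,0],[3.4,-3.4,0,0],[3.4,-3.4,0,0],[3.4,-3.4,0,0],[3.4,-3.4,0,0],[3.4,-3.4,0,0],[3.4,-3.4,0,0]]]' -1 && python3 -m crank '[[[2.2,-4.2,0,0],[2.2,-4.2,0,0],[2.2,-4.2,0,0],[2.2,-4.2,0,0],[2.2,-4.2,0,0],[2.2,-4.2,0,0],[2.2,-4.2,0,0],[2.2,-4.2,0,0]]]'
cat >> h.py <<'E'
def delta(target,psi_t):
    from plant import telemetry
    from scipy.spatial.transform import Rotation as Ro
    s=telemetry.sense(); R=Ro.from_rotvec(s['orientation']).as_matrix(); psi=np.degrees(np.arctan2(R[1,0],R[0,0]))
    print('t',s['time_s'],'p',s['ee_pos'].round(4),'psi',psi.round(1),'tilt z',R[:,2].round(3),'shift cm',(100*R.T@(np.array(target)-s['ee_pos'])).round(2),'turn',round((psi-psi_t+180)%360-180,1),'q6',s['joint_pos'][5].round(2),'F',s['contact_force'].round(1),'open',round(s['opening'],4),'grip',round(s['grip_force'],1))
E
python3 -c "
from h import *
delta([.443,.2965,.13],112.6)"
```

```text
time_s: 0.9
ee_pos: [0.3378, -0.2261, 0.2386]
orientation: [3.118, 0.383, 0.0]
contact_force: [0.6, -0.4, 0.5]
opening: 0.0882
grip_force: 0.0
time_s: 1.7
ee_pos: [0.4265, 0.1427, 0.2386]
orientation: [3.118, 0.384, 0.0]
contact_force: [0.2, -0.8, 0.3]
opening: 0.0883
grip_force: 0.0
t 1.7 p [0.4265 0.1427 0.2386] psi 14.0 tilt z [ 0. -0. -1.] shift cm [  5.33 -14.52  10.86] turn -98.6 q6 1.38 F [ 0.2 -0.8  0.3] open 0.0883 grip 0.0
```

```bash
python3 -m crank '[[[1.33,-3.63,0,0],[1.33,-3.63,0,0],[1.33,-3.63,0,0],[1.34,-3.63,0,0],[0,0,0,-8.2],[0,0,0,-8.2],[0,0,0,-8.2],[0,0,0,-8.2]]]' >/dev/null && python3 -m crank '[[[0,0,0,-8.2],[0,0,0,-8.2],[0,0,0,-8.2],[0,0,1,-8.2],[0,0,1,-8.2],[0,0,1,-8.2],[0,0,0,-8.2],[0,0,0,-8.2]]]' >/dev/null
python3 - <<'E'
from h import *
delta([.443,.2965,.035],112.6)
a=viewer.grab_frame('top')[140:290,100:300,::-1]; b=viewer.grab_frame('scene')[90:240,230:430,::-1]
cv2.imwrite('pics/c2.png',cv2.resize(np.hstack([a,b]),None,fx=2,fy=2,interpolation=cv2.INTER_CUBIC))
E
```

```text
t 3.3 p [0.4426 0.2941 0.2078] psi 112.8 tilt z [-0.002 -0.001 -1.   ] shift cm [ 0.2   0.16 17.28] turn 0.2 q6 -0.03 F [0.1 0.2 0.1] open 0.0879 grip 0.0
```

View pics/c2.png

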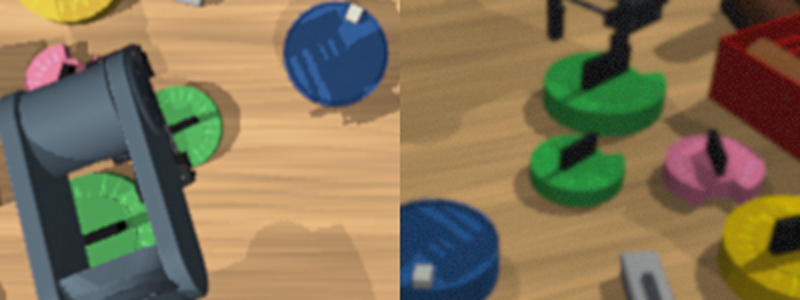

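The fingers hang above the small green tin and straddle the handle line. Its handle is clear, and the neighbouring tins are out of the fingers' way. I'll go down now.

```bash
python3 -m crank '[[[0.2,0.15,2,0],[0,0,3,0],[0,0,3,0],[0,0,3,0],[0,0,2,0],[0,0,1,0],[0,0,0,0],[0,0,0,0]]]' -1 >/dev/null; python3 -c "
from h import *
delta([.443,.2965,.036],112.6)"
```

```text
t 4.2 p [0.4444 0.297  0.0695] psi 112.4 tilt z [ 0.001  0.    -1.   ] shift cm [ 0.   -0.15  3.35] turn -0.2 q6 -0.02 F [-0.2 -0.   1.6] open 0.0883 grip 0.0
```

```bash
python3 -m crank '[[[0,-0.15,1,0],[0,0,1,0],[0,0,0.8,0],[0,0,0.5,0],[0,0,0,0],[0,0,0,0],[0,0,0,0],[0,0,0,0]]]' -1 && python3 -m crank '[[[0,0,0,0],[0,0,0,0],[0,0,0,0],[0,0,0,0],[0,0,0,0],[0,0,0,0],[0,0,0,0],[0,0,0,0]]]' 1 35; python3 -c "
from h import *
delta([.443,.2965,.19],112.6)"
```

```text
time_s: 5.0
ee_pos: [0.4427, 0.2963, 0.0361]
orientation: [1.747, 2.611, 0.001]
contact_force: [-0.2, 0.4, 0.6]
opening: 0.0885
grip_force: 0.0
time_s: 5.8
ee_pos: [0.4424, 0.2962, 0.0357]
orientation: [-1.747, -2.611, 0.0]
contact_force: [0.3, 1.1, 0.5]
opening: 0.0261
grip_force: 0.0
t 5.8 p [0.4424 0.2962 0.0357] psi 112.4 tilt z [-0.  0. -1.] shift cm [  0.     0.07 -15.43] turn -0.2 q6 -0.02 F [0.3 1.1 0.5] open 0.0261 grip 0.0
```

```bash
python3 -m crank '[[[0,0,0,0],[0,0,0,0],[0,0,0,0],[0,0,0,0],[0,0,0,0],[0,0,0,0],[0,0,0,0],[0,0,0,0]]]' 1 35; python3 -m crank '[[[0,0,-0.5,0],[0,0,-1,0],[0,0,-2,0],[0,0,-2.5,0],[0,0,-2.5,0],[0,0,-2.5,0],[0,0,-1.5,0],[0,0,-0.5,0]]]'; python3 - <<'E'
from h import *
delta([.559,.0445,.165],-23.3)
a=viewer.grab_frame('top')[120:270,100:300,::-1]; b=viewer.grab_frame('scene')[60:210,200:400,::-1]
cv2.imwrite('pics/c3.png',cv2.resize(np.hstack([a,b]),None,fx=2,fy=2,interpolation=cv2.INTER_CUBIC))
E
```

```text
time_s: 6.6
ee_pos: [0.4424, 0.2962, 0.0357]
orientation: [-1.747, -2.611, 0.0]
contact_force: [0.4, -0.5, 0.1]
opening: 0.0119
grip_force: 35.0
time_s: 7.4
ee_pos: [0.4435, 0.2967, 0.1683]
orientation: [1.746, 2.609, 0.005]
contact_force: [0.5, -0.6, -3.0]
opening: 0.0119
grip_force: 35.0
t 7.4 p [0.4435 0.2967 0.1683] psi 112.4 tilt z [ 0.004  0.001 -1.   ] shift cm [-27.72   1.06   0.34] turn 135.7 q6 -0.02 F [ 0.5 -0.6 -3. ] open 0.0119 grip 35.0
```

View pics/c3.png

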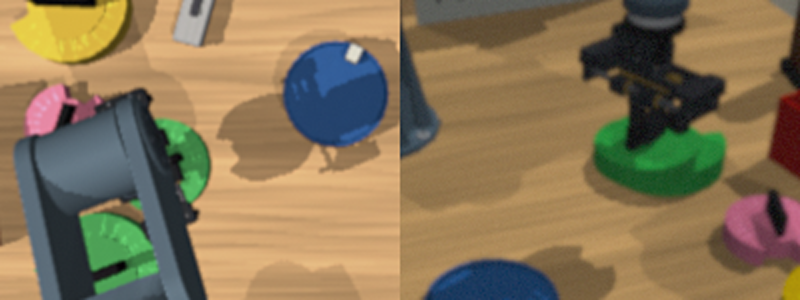

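The tin is held level: 35 N grip, opening 11.9 mm, and 3 N of weight. Next I'll carry it over the base and turn it.

```bash
python3 -m crank '[[[-2.5,0.1,0,0],[-3.7,0.14,0,0],[-4,0.14,0,0],[-4,0.14,0,0],[-4,0.14,0,0],[-4,0.14,0,0],[-3.5,0.14,0,0],[-2,0.1,0,0]]]' >/dev/null; python3 -m crank '[[[0,0,0,4],[0,0,0,8],[0,0,0,8],[0,0,0,8],[0,0,0,8],[0,0,0,8],[0,0,0,8],[0,0,0,8]]]' > /dev/null; python3 -m crank '[[[0,0,0,8],[0,0,0,8],[0,0,0,8],[0,0,0,8],[0,0,0,8],[0,0,0,8],[0,0,0,8],[0,0,0,8]]]' >/dev/null;  python3 -m crank '[[[0,0,0,7.8],[0,0,0,4],[0,0,0,0],[0,0,0,0],[0,0,0,0],[0,0,0,0],[0,0,0,0],[0,0,0,0]]]'>/dev/null; python3 - <<'E'
from h import *
delta([.559,.0445,.115],-23.3)
a=viewer.grab_frame('top')[90:240,170:370,::-1]; b=viewer.grab_frame('scene')[110:260,150:350,::-1]
cv2.imwrite('pics/c4.png',cv2.resize(np.hstack([a,b]),None,fx=2,fy=2,interpolation=cv2.INTER_CUBIC))
E
```

```text
t 10.7 p [0.5577 0.0441 0.1658] psi -23.4 tilt z [ 0. -0. -1.] shift cm [ 0.1  -0.08  5.08] turn -0.1 q6 1.85 F [ 0.   0.5 -3.7] open 0.0118 grip 35.0
```

View pics/c4.png

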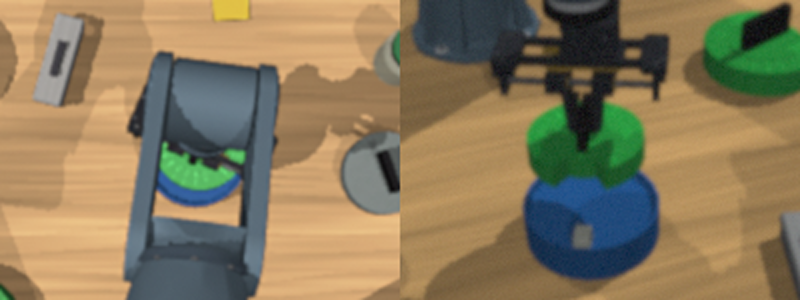

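The notch (about (578,170) in the crop) lines up with the white key at (583,235). I'll lower it.

```bash
python3 -m crank '[[[0.1,-0.08,1,0],[0,0,1.5,0],[0,0,1.5,0],[0,0,1,0],[0,0,0.7,0],[0,0,0.3,0],[0,0,0,0],[0,0,0,0]]]'; python3 - <<'E'
from h import *
delta([.559,.0445,.0807],-23.3)
a=viewer.grab_frame('scene')[150:270,180:310,::-1]
cv2.imwrite('pics/c5.png',cv2.resize(a,None,fx=4,fy=4,interpolation=cv2.INTER_CUBIC))
E
```

```text
time_s: 11.6
ee_pos: [0.5594, 0.0445, 0.1062]
orientation: [-3.076, 0.636, -0.001]
contact_force: [-0.1, -0.2, -3.4]
opening: 0.0117
grip_force: 35.0
t 11.6 p [0.5594 0.0445 0.1062] psi -23.4 tilt z [ 0.001 -0.    -1.   ] shift cm [-0.04  0.01  2.55] turn -0.1 q6 1.85 F [-0.1 -0.2 -3.4] open 0.0117 grip 35.0
```

View pics/c5.png

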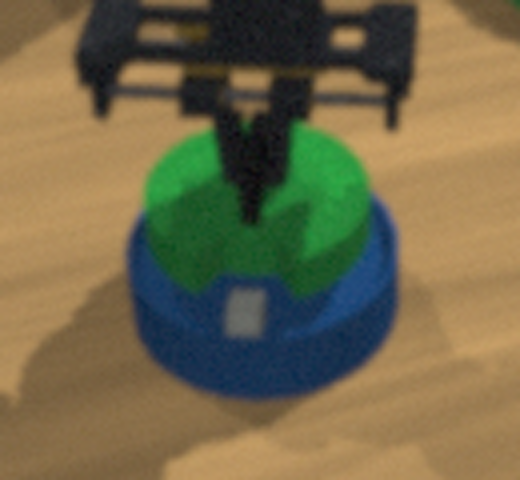

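The key at (245,312) sits centred under the notch, with an even gap all round. I'll lower it the rest of the way slowly.

```bash
python3 -m crank '[[[0,0,0.4,0],[0,0,0.4,0],[0,0,0.4,0],[0,0,0.4,0],[0,0,0.4,0],[0,0,0.3,0],[0,0,0,0],[0,0,0,0]]]'; python3 -m crank '[[[0,0,0.1,0],[0,0,0.1,0],[0,0,0.05,0],[0,0,0,0],[0,0,0,0],[0,0,0,0],[0,0,0,0],[0,0,0,0]]]'
```

```text
time_s: 12.45
ee_pos: [0.559, 0.0445, 0.0827]
orientation: [3.076, -0.636, -0.0]
contact_force: [0.3, -0.6, -3.2]
opening: 0.0115
grip_force: 35.0
time_s: 13.25
ee_pos: [0.5592, 0.0444, 0.0807]
orientation: [-3.076, 0.636, -0.001]
contact_force: [-3.5, -0.5, 5.8]
opening: 0.0119
grip_force: 35.0
```

Contact came at exactly the home height (0.0807). I'll let go and retreat.

```bash
python3 -m crank '[[[0,0,0,0],[0,0,0,0],[0,0,0,0],[0,0,0,0],[0,0,0,0],[0,0,0,0],[0,0,0,0],[0,0,0,0]]]' -1; python3 -m crank '[[[0,0,-0.3,0],[0,0,-0.7,0],[0,0,-2,0],[0,0,-3,0],[0,0,-3,0],[0,0,-3,0],[0,0,-2,0],[0,0,0,0]]]'; python3 - <<'E'
from h import *
a=viewer.grab_frame('top')[90:240,170:370,::-1]; b=viewer.grab_frame('scene')[130:280,150:350,::-1]
cv2.imwrite('pics/c6.png',cv2.resize(np.hstack([a,b]),None,fx=2,fy=2,interpolation=cv2.INTER_CUBIC))
E
```

```text
time_s: 14.05
ee_pos: [0.5589, 0.0445, 0.0802]
orientation: [3.076, -0.636, 0.0]
contact_force: [-0.4, 0.3, 0.1]
opening: 0.0734
grip_force: 0.0
time_s: 14.85
ee_pos: [0.5611, 0.0443, 0.2245]
orientation: [-3.076, 0.636, -0.012]
contact_force: [-0.1, 0.9, -0.3]
opening: 0.088
grip_force: 0.0
```

View pics/c6.png

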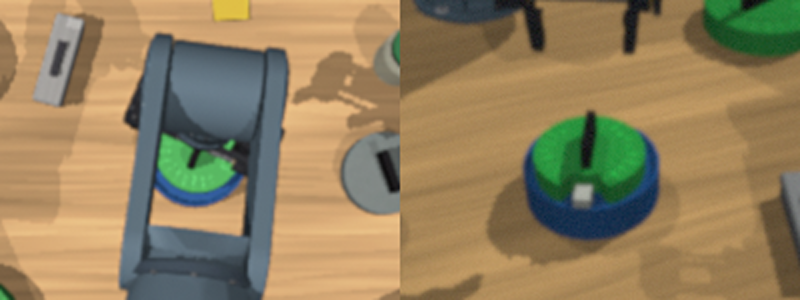

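The green tin lies flat in the recess with the white key at (583,195) in its notch, and the gripper is clear above it.

```bash
python3 -m crank '[[[0,0,0,0],[0,0,0,0],[0,0,0,0],[0,0,0,0],[0,0,0,0],[0,0,0,0],[0,0,0,0],[0,0,0,0]]]' >/dev/null; python3 -c "
from plant import ticket
print(ticket.hand_in())"
```

```text
the job is handed in; nothing more can be done
None
```

The green tin lies flat in the blue base with the key in its notch, released and clear of the gripper; the grey tin and jar were left alone, and the job was handed in at about 16 s (no verdict was returned).

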